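# Count to the third bay of the counter sorter and push the ink pad home

## Robot

A 7-joint arm with a two-finger parallel gripper is mounted at the origin on the work surface; the furniture and walls round the work are solid. World frame = base frame: x ahead of the robot, y to its left, z up, the work surface at z = 0. Lengths are in mm, angles in rad, forces in N, time in s.
With the tool pointing down it reaches from about 425 to 950 mm from the base axis. Payload 4.7 kg.
Tool frame: the origin (TCP) lies midway between the tips of the shut fingers; the grasp point (between the pads) lies 19 mm behind it; z points along the fingers, y is the line along which they close (so a half turn about z gives the same grasp; the last joint's range is limited). The gripper opens to 87 mm and grips with 3 to 60 N. Pads are 19 mm wide; open, the fingers measure 117 mm over their backs; the gripper's body (75 mm by 190 mm) begins 51 mm behind the grasp point.
Start: joints at [1.22, 0.469, -0.049, 1.532, 0.024, 1.141, -0.082], TCP at [213.533, -640.354, 222.573] pointing down, gripper open.
Joint ranges: [-2.59, 2.59], [-0.33, 1.99], [-1.39, 1.29], [0.1, 2.45], [-1.04, 4.18], [0.21, 1.99], [-2.66, 2.66]. Speed limits (rad/s): [2.57, 2.57, 3.14, 3.14, 3.14, 3.14, 3.14].

## Interface

Orientations are given as a rotation vector (axis times angle).
In Python, from bench import * gives the robot as it stands. The module is installed in compiled form; this text tells all that it offers.
- The arm moves only by the tool carry_out, never from a script. Its argument "moves" is a list of rows, each an object of numbers: "dx", "dy", "dz": the shift along the world's x, y, z in m; "rx", "ry", "rz": the turn, a rotation vector about the world's x, y, z in rad. In form: [{"dx": .., "dy": .., "dz": .., "rx": .., "ry": .., "rz": ..}, ...]. A call has 1 to 10 rows; each row is the pose to reach, as a shift and turn from the pose commanded when the call began; what a row does not reach only later rows make up. A row lasts 1/10 s, in which the tool goes at most 50 mm and 8.59 degrees, less where a joint would pass 70% of its speed; a pose out of reach is approached as far as the arm can. A call with a gripper value outside its range is refused whole. "claw" is the closure in counts, from 0 (fully open) to 255 (shut), set as the call begins (left out, the last holds). The fingers move at their own pace and stop on an object; the grip force is fixed at half the most. Time passes only in rows, so rows that repeat a pose let the fingers close. It gives the time, the measured TCP pose, the force, the opening and the grip force at its end, in the units of the state.
- read_state(): the state, without advancing time (a new reading comes with each control period).
- grab_frame(name): name is "side" or "top" or "wrist"; returns the picture (420x560x3 uint8, red, green, blue); there is no depth.
- camera_params(name): a dict with "vfov" (degrees; the focal length in pixels is half the picture's height over the tangent of half this angle, whatever the lens; pixels are square), "cx", "cy" (the principal point, pixels), "pose" (4x4, takes a point from camera to world coordinates). Camera axes: x right, y down, z forward; pixel columns grow to the right and rows downward; lengths in mm; the calibration is good to about 2 mm. A picture is of the moment at which its call begins: read the wrist's pose just before it. camera_params takes no time and is no camera call; for the wrist camera it gives the pose at the moment of the call.
- hand_in(): hands the job in; it is judged then, once.
Trained networks look in the newest picture that a camera, given by its name, has taken for a name from the list of things; names that differ only in an ending like _2 or _b are one class to them, and where a whole thing is asked for, a point or a joint stands for the part that bears it (a point fixed in the world has none). Each returns a list of dicts, best first, with "p" (0 to 1); they miss things now and then, are a little off and sometimes report something else, mostly with a low value. They report only what shows in the picture. A call takes as long as a camera call.
- outline_of(camera, query): "region" (420x560 bool, what is visible of it) and "box" ([centre column, centre row, width, height] in pixels, round what is visible of it).
- pinpoint(camera, query): "position" ([row, column] in pixels: a listed point, or the origin of a listed thing).
The state is a dict: "time_s": time; "joint_pos": joint angles; "dq": joint speeds; "effort": joint torques, N m; "ee_pos": TCP position; "orientation": TCP orientation; "wrist_force": force on the tool from outside, world axes, zero at the start; "moment": the same for the moment, N m; "grip_width": opening from 0.0 (shut) to 1.0 (fully open); "finger_force": force on a finger pad.
Only numpy, scipy, OpenCV 4.12 (cv2) and the standard library are available. Lean on these libraries where they do the work, as an engineer would, in place of code of your own. Each camera call takes 0.05 s, during which the arm holds its last target. There are 200 camera calls.

## Task

Counting from the end with the red post, run a closed fingertip along the top of the sorter's metal rail so that it touches the rail over the first, then the second, then the third gap. Then push the green ink pad along the counter into that third gap, under the rail, until it is fully home against the back board. Only push the pad, never pick it up, and leave everything else where it is.

Things in the scene. Friction and masses are not known exactly. Their poses are not given: they have to be found in the camera images.
- rack: light wooden sorter, fixed: 5 upright dividers (6 mm thick, 44 mm high) make 4 gaps, open towards the robot, no floor (things slide in on the counter). Origin on the counter, x from open front to back, y along the row to the left, z up. Gap centres y = -114, -38, 38, 114 mm; each 70 mm wide; divider fronts at x = -35, inner face of the back board at x = 25 mm. Card tabs at the back reach 68 mm high.
- rail: rigid flat aluminium rail, 14 mm wide, 320 mm long, 8 mm thick, on the front ends of the dividers across all gaps; 44 mm are free below it. Origin: middle of its top face, 52 mm above the counter, at rack x = -28 mm; axes as the rack's, y along the rail.
- red_post: red round end post, 22 mm thick, 62 mm high, fixed beside one end of the rail; the count starts at this end, left or right. Origin: centre of its foot, at rack x = -28 mm, y = +166 or -166 mm. From it along the rail the middles of the first, second and third gap lie at 52, 128 and 204 mm.
- grey_post: grey post of the same shape at the other end of the rail; the count does not start here.
- ink_pad: closed ink pad, green lid on black base, 57 x 73 x 18 mm, 50 to 100 g, loose, flat on the counter in front of the sorter. Origin: centre of its underside; x along the 57 mm side, y along the 73 mm side. It starts with its long side within 25 degrees of pointing into the sorter and fits a gap only lengthwise. Fully home, its origin is at rack x = -11.5 mm and 13 mm of it stand out in front of the dividers.
- eraser: blue and white eraser, 50 x 23 x 12 mm, lying in the outermost left gap; leave alone.
- tailor_chalk: light blue flat tailor's chalk, 34 x 52 x 8 mm, lying in the outermost right gap; leave alone.
- thread_spool: dark red thread spool, 29 mm wide, 46 mm high, standing to the right; leave alone.
- glue_stick: white glue stick with red cap, 26 mm wide, 88 mm high, standing to the right; leave alone.
- stapler: red and black stapler, 145 x 34 x 47 mm, on the counter near the robot, right; leave alone.
- tape_measure: yellow tape measure, 74 x 33 x 62 mm, to the left; leave alone.

How it is judged:
By the outcome, as a careful person would: the job done as asked, in the order asked, and still so for the second after the job is handed in, with the robot touching nothing.
It also fails if it takes over 64 s, if anything falls off the work surface, if the arm or the gripper's body presses on something with over 40 N, if the wrist force passes 120 N, or if a joint passes its speed limit or range.

## Working session

There is one attempt and no reset: what is moved stays moved. The work goes in short steps, Python scripts to look and compute and a tool call to move; the robot and the scene stay as the last step left them, time stands still between calls to the robot, and variables do not carry over. Pictures are saved under pics/ and viewed, at most 10 in all, crops included, and the job is handed in when it is done.

Besides the shell and the picture viewer there is one more tool, called after "Request:" as name([rows], argument=value, ...), one row to a line, values as JSON. carry_out: Moves the arm, as the interface text tells. Its arguments: {"type":"object","properties":{"moves":{"type":"array","items":{"type":"object","properties":{"dx":{"type":"number"},"dy":{"type":"number"},"dz":{"type":"number"},"rx":{"type":"number"},"ry":{"type":"number"},"rz":{"type":"number"}}}},"claw":{"type":"number"}},"required":["moves"]}

```bash
mkdir -p pics
cat > h.py <<'E'
from bench import *
import numpy as np, cv2
def ray(cam,row,col,P=None):
    P=P or camera_params(cam); f=210/np.tan(np.radians(P["vfov"]/2))
    T=np.array(P["pose"]); d=T[:3,:3]@np.array([(col-P["cx"])/f,(row-P["cy"])/f,1]); return T[:3,3],d
def at(cam,row,col,z,P=None):
    o,d=ray(cam,row,col,P); return np.round(o+d*(z-o[2])/d[2],1)
def proj(cam,p,P=None):
    P=P or camera_params(cam); f=210/np.tan(np.radians(P["vfov"]/2))
    T=np.array(P["pose"]); q=T[:3,:3].T@(np.array(p)-T[:3,3]); return P["cy"]+f*q[1]/q[2],P["cx"]+f*q[0]/q[2]
E
python3 - <<'E'
from h import *
a=[grab_frame(c) for c in("top","side")]
cv2.imwrite("pics/a.png",cv2.resize(np.vstack(a),None,fx=.7,fy=.7)[:,:,::-1])
Z=dict(rack=0,rail=52,red_post=0,grey_post=0,ink_pad=0,thread_spool=0,glue_stick=0,tape_measure=0,stapler=0)
print(read_state())
for c in("top","side"):
    print(c,np.round(camera_params(c)["pose"],2).tolist(),camera_params(c)["vfov"])
    for k,z in Z.items():
        r=pinpoint(c,k)
        for q in r[:2]: print(c,k,round(q["p"],2),np.round(q["position"]),at(c,*q["position"],z))
E
```

```text
{'time_s': 0.1, 'joint_pos': array([ 1.22010403,  0.46936513, -0.04864171,  1.53353592,  0.02410358,
        1.14101215, -0.0823126 ]), 'dq': array([-0.00031587, -0.00333842, -0.00034359, -0.00312462,  0.0017978 ,
       -0.00212672,  0.00034524]), 'effort': array([ 7.05167440e-04, -5.09171855e+01, -8.09957623e-02, -2.36828148e+01,
       -6.13603438e-02,  3.45292047e-02,  8.34917228e-05]), 'ee_pos': array([ 213.35345197, -639.84035018,  221.61791464]), 'orientation': array([-3.09931815e+00, -5.03109985e-01,  5.00921111e-04]), 'wrist_force': array([-0.08138198,  0.55034617,  0.36073362]), 'moment': array([ 0.01014653, -0.04463983,  0.02573353]), 'finger_force': 0.0, 'grip_width': 0.9994398904344635}
top [[-0.02, -0.98, 0.19, 292.66], [-1.0, 0.02, 0.02, 19.3], [-0.02, -0.19, -0.98, 1196.51], [0.0, 0.0, 0.0, 1.0]] 43.39754593880812
top rack 0.33 [243. 146.] [453.5 340.6   0. ]
top rail 0.72 [174. 278.] [596.1  33.2  52. ]
top rail 0.19 [163. 274.] [621.1  40.6  52. ]
top red_post 0.67 [167. 349.] [ 622.8 -133.8    0. ]
top red_post 0.28 [223. 270.] [495.1  52.8   0. ]
top grey_post 0.5
[... 309 characters left out ...]
_measure 0.42 [162. 276.] [638.   36.4   0. ]
top stapler 0.84 [291. 373.] [ 335.  -173.3    0. ]
top stapler 0.43 [240. 422.] [ 447.2 -290.     0. ]
side [[0.08, 0.55, -0.83, 1514.44], [1.0, -0.04, 0.06, -73.15], [-0.0, -0.83, -0.55, 721.04], [0.0, 0.0, 0.0, 1.0]] 48.21645811145861
side rack 0.77 [259. 301.] [630.8  31.1   0. ]
side rail 0.71 [236. 300.] [610.   29.8  52. ]
side red_post 0.77 [260. 232.] [ 620.4 -137.1    0. ]
side grey_post 0.59 [243. 365.] [579.9 200.9   0. ]
side ink_pad 0.93 [227. 304.] [500.1  54.1   0. ]
side thread_spool 0.58 [220. 176.] [ 439.1 -292.4    0. ]
side glue_stick 0.83 [236. 174.] [ 509.2 -288.8    0. ]
side stapler 0.68 [197. 221.] [ 326.4 -174.2    0. ]
```

View pics/a.png

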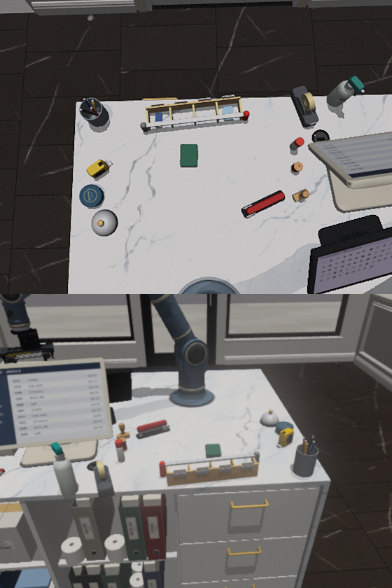

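Run:
```python
from h import *
a=[grab_frame(c) for c in("top","side")]
x=np.vstack([a[0][120:330,200:],a[1][:300,:360]])if 0 else None
t=cv2.resize(a[0][100:420,160:560],(400,320));s=cv2.resize(a[1][0:320,0:400],(400,320))
cv2.imwrite("pics/b.png",cv2.resize(np.hstack([t,s]),(800,320))[:,:,::-1])
for c in("top","side"):
    for p in([213,-640,222],[213,-640,450],[400,-400,450],[400,-400,250],[400,-400,0],[300,-400,0],[300,-300,0],[300,-400,250]): print(c,p,np.round(proj(c,p)))
```

```text
top [213, -640, 222] [352. 663.]
top [213, -640, 450] [364. 783.]
top [400, -400, 450] [229. 583.]
top [400, -400, 250] [247. 521.]
top [400, -400, 0] [260. 472.]
top [300, -400, 0] [305. 476.]
top [300, -300, 0] [306. 431.]
top [300, -400, 250] [304. 527.]
side [213, -640, 222] [116.  50.]
side [213, -640, 450] [31. 24.]
side [400, -400, 450] [ 47. 103.]
side [400, -400, 250] [130. 120.]
side [400, -400, 0] [214. 138.]
side [300, -400, 0] [196. 144.]
side [300, -300, 0] [194. 178.]
side [300, -400, 250] [115. 128.]
```

View pics/b.png

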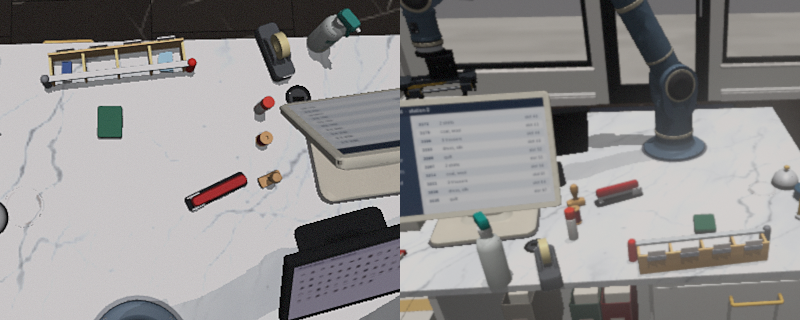

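Request:
carry_out([
  {"dz":0.05},
  {"dz":0.1},
  {"dz":0.15},
  {"dz":0.2},
  {"dz":0.25},
  {"dz":0.25},
  {"dz":0.25},
], claw=255)

```text
$.moves[0]: bad value
```

Request:
carry_out([
  {"dx":0,"dy":0,"dz":0.05,"rx":0,"ry":0,"rz":0},
  {"dx":0,"dy":0,"dz":0.1,"rx":0,"ry":0,"rz":0},
  {"dx":0,"dy":0,"dz":0.15,"rx":0,"ry":0,"rz":0},
  {"dx":0,"dy":0,"dz":0.2,"rx":0,"ry":0,"rz":0},
  {"dx":0,"dy":0,"dz":0.25,"rx":0,"ry":0,"rz":0},
  {"dx":0,"dy":0,"dz":0.25,"rx":0,"ry":0,"rz":0},
], claw=255)

```text
time_s: 1.7
ee_pos: [214.2, -641.9, 481.7]
orientation: [3.086, 0.501, 0.006]
wrist_force: [0.5, 0.5, 0.7]
grip_width: 0.536
finger_force: 0.0
```

Request:
carry_out([
  {"dx":0.02,"dy":0.04,"dz":0,"rx":0,"ry":0,"rz":-0.02},
  {"dx":0.04,"dy":0.08,"dz":0,"rx":0,"ry":0,"rz":-0.04},
  {"dx":0.06,"dy":0.12,"dz":0,"rx":0,"ry":0,"rz":-0.06},
  {"dx":0.08,"dy":0.16,"dz":0,"rx":0,"ry":0,"rz":-0.08},
  {"dx":0.1,"dy":0.2,"dz":0,"rx":0,"ry":0,"rz":-0.1},
  {"dx":0.12,"dy":0.24,"dz":0,"rx":0,"ry":0,"rz":-0.12},
  {"dx":0.14,"dy":0.28,"dz":0,"rx":0,"ry":0,"rz":-0.14},
  {"dx":0.16,"dy":0.32,"dz":0,"rx":0,"ry":0,"rz":-0.16},
  {"dx":0.18,"dy":0.36,"dz":0,"rx":0,"ry":0,"rz":-0.18},
  {"dx":0.2,"dy":0.4,"dz":0,"rx":0,"ry":0,"rz":-0.2},
])

```text
time_s: 2.7
ee_pos: [413.8, -238.5, 472.3]
orientation: [3.135, 0.19, 0.0]
wrist_force: [1.2, 0.3, -0.3]
grip_width: 0.007
finger_force: 0.0
```

Request:
carry_out([
  {"dx":0.02,"dy":0.04,"dz":0,"rx":0,"ry":0,"rz":0},
  {"dx":0.04,"dy":0.08,"dz":-0.01,"rx":0,"ry":0,"rz":0},
  {"dx":0.06,"dy":0.12,"dz":-0.03,"rx":0,"ry":0,"rz":0},
  {"dx":0.08,"dy":0.16,"dz":-0.05,"rx":0,"ry":0,"rz":0},
  {"dx":0.1,"dy":0.2,"dz":-0.07,"rx":0,"ry":0,"rz":0},
  {"dx":0.1,"dy":0.24,"dz":-0.09,"rx":0,"ry":0,"rz":0},
  {"dx":0.1,"dy":0.26,"dz":-0.11,"rx":0,"ry":0,"rz":0},
  {"dx":0.1,"dy":0.26,"dz":-0.11,"rx":0,"ry":0,"rz":0},
  {"dx":0.1,"dy":0.26,"dz":-0.11,"rx":0,"ry":0,"rz":0},
])

```text
time_s: 3.6
ee_pos: [513.4, 19.1, 362.4]
orientation: [3.135, 0.191, -0.001]
wrist_force: [0.5, -0.3, 0.0]
grip_width: 0.003
finger_force: 0.0
```

Run:
```python
from h import *
P=camera_params("wrist");a=grab_frame("wrist")
print(np.round(P["pose"],2).tolist(),P["vfov"])
for c in("wrist","top","side"):
    if c!="wrist":P=camera_params(c);grab_frame(c)
    for k,z in dict(red_post=0,grey_post=0,rail=52,ink_pad=0,rack=0).items():
        for q in pinpoint(c,k)[:1]: print(c,k,round(q["p"],2),np.round(q["position"]),at(c,*q["position"],z,P))
    for k,z in dict(ink_pad=18,rail=52).items():
        for o in outline_of(c,k)[:1]:
            m=o["region"].astype(np.uint8)
            pts=np.array([at(c,r,cc,z,P)[:2] for r,cc in np.argwhere(m)],np.float32)
            print(c,k,round(o["p"],2),cv2.minAreaRect(pts), o["box"])
cv2.imwrite("pics/c.png",a[:,:,::-1])
```

```text
[[0.12, -0.96, -0.25, 581.01], [-0.99, -0.12, -0.03, 27.89], [-0.0, 0.25, -0.97, 524.87], [0.0, 0.0, 0.0, 1.0]] 66.82006410775375
wrist red_post 0.51 [114. 379.] [ 620.2 -136.8    0. ]
wrist grey_post 0.66 [105. 162.] [591.1 204.4   0. ]
wrist rail 0.71 [106. 272.] [607.6  32.6  52. ]
wrist ink_pad 0.73 [174. 248.] [499.1  58.1   0. ]
wrist rack 0.55 [ 90. 272.] [634.3  35.    0. ]
wrist rail 0.91 ((604.301025390625, 31.369415283203125), (15.576982498168945, 314.15240478515625), 5.2805938720703125) [269.9, 110.1, 221.0, 20.2]
top red_post 0.45 [169. 348.] [ 618.3 -130.6    0. ]
top grey_post 0.58 [181. 210.] [596.9 192.4   0. ]
top ink_pad 0.73 [222. 269.] [495.5  56.7   0. ]
top ink_pad 0.67 ((493.6200256347656, 68.98999786376953), (77.1619873046875, 31.65366554260254), 7.125016689300537) [266.6, 223.3, 14.9, 36.6]
side red_post 0.69 [263. 233.] [ 633.6 -133.8    0. ]
side grey_post 0.41 [249. 365.] [604.3 194.8   0. ]
side rail 0.68 [238. 303.] [615.   35.7  52. ]
side ink_pad 0.96 [228. 304.] [505.1  53.6   0. ]
side rack 0.73 [258. 301.] [629.2  30.8   0. ]
side ink_pad 0.72 ((506.5022277832031, 54.08840560913086), (57.52309799194336, 87.72540283203125), 85.4119644165039) [303.4, 225.8, 21.1, 19.8]
side rail 0.7 ((608.530029296875, 32.103172302246094), (29.566659927368164, 312.6214599609375), 5.422410011291504) [302.4, 238.1, 126.5, 20.5]
```

View pics/c.png

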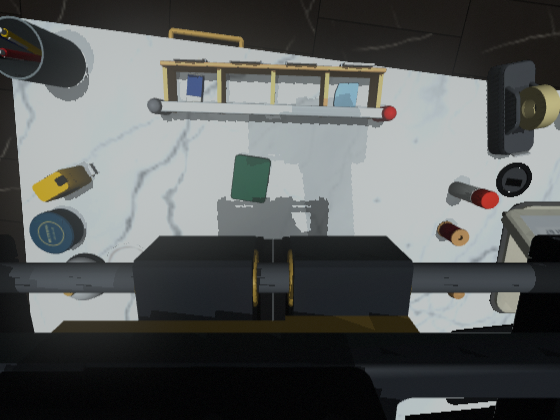

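Request:
carry_out([
  {"dx":0.02,"dy":-0.02,"dz":-0.03,"rx":0,"ry":0,"rz":-0.015},
  {"dx":0.04,"dy":-0.04,"dz":-0.06,"rx":0,"ry":0,"rz":-0.029},
  {"dx":0.06,"dy":-0.06,"dz":-0.09,"rx":0,"ry":0,"rz":-0.029},
  {"dx":0.08,"dy":-0.08,"dz":-0.12,"rx":0,"ry":0,"rz":-0.029},
  {"dx":0.1,"dy":-0.1,"dz":-0.15,"rx":0,"ry":0,"rz":-0.029},
  {"dx":0.1,"dy":-0.1,"dz":-0.19,"rx":0,"ry":0,"rz":-0.029},
  {"dx":0.1,"dy":-0.1,"dz":-0.22,"rx":0,"ry":0,"rz":-0.029},
  {"dx":0.1,"dy":-0.1,"dz":-0.22,"rx":0,"ry":0,"rz":-0.029},
  {"dx":0.1,"dy":-0.1,"dz":-0.22,"rx":0,"ry":0,"rz":-0.029},
])

```text
time_s: 5.7
ee_pos: [613.9, -80.2, 143.0]
orientation: [-3.138, -0.146, -0.0]
wrist_force: [0.6, -0.7, 0.4]
grip_width: 0.006
finger_force: 0.0
```

Run:
```python
from h import *
P=camera_params("wrist");a=grab_frame("wrist");print(read_state()["ee_pos"],read_state()["wrist_force"])
c="wrist"
for k,z in dict(red_post=0,grey_post=0,rail=52).items():
    for q in pinpoint(c,k)[:1]: print(c,k,round(q["p"],2),np.round(q["position"]),at(c,*q["position"],z,P))
for k,z in dict(rail=52,ink_pad=18,red_post=62).items():
    for o in outline_of(c,k)[:1]:
        m=o["region"].astype(np.uint8)
        pts=np.array([at(c,r,cc,z,P)[:2] for r,cc in np.argwhere(m)],np.float32)
        print(c,k,round(o["p"],2),cv2.minAreaRect(pts), o["box"])
cv2.imwrite("pics/d.png",a[:,:,::-1])
```

```text
[614.79910584 -80.0728665  144.30702051] [ 0.28832777 -0.04766806  0.63906006]
wrist red_post 0.65 [199. 328.] [ 617.8 -133.5    0. ]
wrist rail 0.94 [213. 135.] [601.9  33.   52. ]
wrist rail 0.74 ((606.6815185546875, 10.028663635253906), (17.113258361816406, 272.4308166503906), 5.4020562171936035) [163.8, 212.5, 326.2, 21.0]
wrist ink_pad 0.63 ((492.254150390625, 64.54960632324219), (31.362937927246094, 32.50990676879883), 2.6942946910858154) [121.7, 304.5, 31.0, 26.6]
wrist red_post 0.85 ((626.32666015625, -130.71224975585938), (28.864702224731445, 19.857147216796875), 7.765103816986084) [337.3, 206.1, 23.8, 35.9]
```

View pics/d.png

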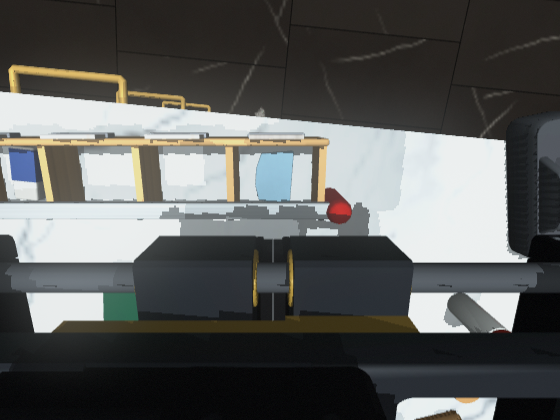

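Request:
carry_out([
  {"dx":0,"dy":-0.002,"dz":-0.04,"rx":0,"ry":0,"rz":0},
  {"dx":0,"dy":-0.002,"dz":-0.07,"rx":0,"ry":0,"rz":0},
  {"dx":0,"dy":-0.002,"dz":-0.084,"rx":0,"ry":0,"rz":0},
  {"dx":0,"dy":-0.002,"dz":-0.084,"rx":0,"ry":0,"rz":0},
  {"dx":0,"dy":-0.002,"dz":-0.084,"rx":0,"ry":0,"rz":0},
])

```text
time_s: 6.55
ee_pos: [614.5, -82.1, 59.7]
orientation: [3.138, 0.146, 0.003]
wrist_force: [0.1, -1.1, 0.3]
grip_width: 0.009
finger_force: 0.0
```

Request:
carry_out([
  {"dx":0,"dy":0,"dz":-0.002,"rx":0,"ry":0,"rz":0},
  {"dx":0,"dy":0,"dz":-0.004,"rx":0,"ry":0,"rz":0},
  {"dx":0,"dy":0,"dz":-0.005,"rx":0,"ry":0,"rz":0},
  {"dx":0,"dy":0,"dz":-0.005,"rx":0,"ry":0,"rz":0},
])

```text
time_s: 6.95
ee_pos: [613.6, -82.4, 53.8]
orientation: [3.138, 0.146, 0.001]
wrist_force: [0.3, -0.3, 0.6]
grip_width: 0.006
finger_force: 0.0
```

Request:
carry_out([
  {"dx":0,"dy":0,"dz":-0.001,"rx":0,"ry":0,"rz":0},
  {"dx":0,"dy":0,"dz":-0.002,"rx":0,"ry":0,"rz":0},
  {"dx":0,"dy":0,"dz":-0.002,"rx":0,"ry":0,"rz":0},
])

```text
time_s: 7.25
ee_pos: [613.7, -82.4, 52.4]
orientation: [3.138, 0.146, 0.0]
wrist_force: [-1.4, -0.4, 5.3]
grip_width: 0.003
finger_force: 2.8
```

Request:
carry_out([
  {"dx":0,"dy":0,"dz":-0.001,"rx":0,"ry":0,"rz":0},
  {"dx":0,"dy":0,"dz":-0.001,"rx":0,"ry":0,"rz":0},
  {"dx":0,"dy":0,"dz":-0.001,"rx":0,"ry":0,"rz":0},
])

```text
time_s: 7.55
ee_pos: [613.7, -82.4, 52.4]
orientation: [3.137, 0.145, 0.0]
wrist_force: [-4.3, -0.5, 10.8]
grip_width: 0.003
finger_force: 5.6
```

Request:
carry_out([
  {"dx":-0.0007,"dy":0.008,"dz":0,"rx":0,"ry":0,"rz":0},
  {"dx":-0.0014,"dy":0.016,"dz":0,"rx":0,"ry":0,"rz":0},
  {"dx":-0.002,"dy":0.024,"dz":0,"rx":0,"ry":0,"rz":0},
  {"dx":-0.0028,"dy":0.032,"dz":0,"rx":0,"ry":0,"rz":0},
  {"dx":-0.0036,"dy":0.04,"dz":0,"rx":0,"ry":0,"rz":0},
  {"dx":-0.0043,"dy":0.048,"dz":0,"rx":0,"ry":0,"rz":0},
  {"dx":-0.005,"dy":0.056,"dz":0,"rx":0,"ry":0,"rz":0},
  {"dx":-0.0058,"dy":0.064,"dz":0,"rx":0,"ry":0,"rz":0},
  {"dx":-0.0065,"dy":0.072,"dz":0,"rx":0,"ry":0,"rz":0},
  {"dx":-0.0068,"dy":0.076,"dz":0,"rx":0,"ry":0,"rz":0},
])

```text
time_s: 8.55
ee_pos: [608.7, -9.3, 52.4]
orientation: [3.134, 0.144, 0.006]
wrist_force: [-0.4, -6.8, 8.8]
grip_width: 0.005
finger_force: 4.3
```

Request:
carry_out([
  {"dx":-0.0007,"dy":0.008,"dz":0,"rx":0,"ry":0,"rz":0},
  {"dx":-0.0014,"dy":0.016,"dz":0,"rx":0,"ry":0,"rz":0},
  {"dx":-0.002,"dy":0.024,"dz":0,"rx":0,"ry":0,"rz":0},
  {"dx":-0.0028,"dy":0.032,"dz":0,"rx":0,"ry":0,"rz":0},
  {"dx":-0.0036,"dy":0.04,"dz":0,"rx":0,"ry":0,"rz":0},
  {"dx":-0.0043,"dy":0.048,"dz":0,"rx":0,"ry":0,"rz":0},
  {"dx":-0.005,"dy":0.056,"dz":0,"rx":0,"ry":0,"rz":0},
  {"dx":-0.0058,"dy":0.064,"dz":0,"rx":0,"ry":0,"rz":0},
  {"dx":-0.0065,"dy":0.072,"dz":0,"rx":0,"ry":0,"rz":0},
  {"dx":-0.007,"dy":0.078,"dz":0,"rx":0,"ry":0,"rz":0},
])

```text
time_s: 9.55
ee_pos: [601.9, 67.9, 52.4]
orientation: [3.133, 0.142, 0.005]
wrist_force: [0.3, -7.6, 9.4]
grip_width: 0.007
finger_force: 4.9
```

Request:
carry_out([
  {"dx":0,"dy":0,"dz":0,"rx":0,"ry":0,"rz":0},
  {"dx":0,"dy":0,"dz":0,"rx":0,"ry":0,"rz":0},
])

```text
time_s: 9.75
ee_pos: [601.7, 69.5, 52.5]
orientation: [3.135, 0.143, 0.006]
wrist_force: [0.4, -4.1, 8.8]
grip_width: 0.006
finger_force: 4.5
```

Request:
carry_out([
  {"dx":0,"dy":0,"dz":0.03,"rx":0,"ry":0,"rz":0},
  {"dx":0,"dy":0,"dz":0.07,"rx":0,"ry":0,"rz":0},
  {"dx":-0.03,"dy":0,"dz":0.1,"rx":0,"ry":0,"rz":0},
  {"dx":-0.06,"dy":0,"dz":0.13,"rx":0,"ry":0,"rz":0},
  {"dx":-0.09,"dy":0,"dz":0.15,"rx":0,"ry":0,"rz":0},
  {"dx":-0.12,"dy":0,"dz":0.17,"rx":0,"ry":0,"rz":0},
  {"dx":-0.15,"dy":0,"dz":0.17,"rx":0,"ry":0,"rz":0},
  {"dx":-0.16,"dy":0,"dz":0.17,"rx":0,"ry":0,"rz":0},
  {"dx":-0.16,"dy":0,"dz":0.17,"rx":0,"ry":0,"rz":0},
  {"dx":-0.16,"dy":0,"dz":0.17,"rx":0,"ry":0,"rz":0},
])

```text
time_s: 10.75
ee_pos: [440.7, 71.5, 220.6]
orientation: [-3.138, -0.145, -0.001]
wrist_force: [0.8, -0.7, -0.2]
grip_width: 0.007
finger_force: 0.0
```

```bash
cat >> h.py <<'E'
def pad(c="wrist"):
    P=camera_params(c);a=grab_frame(c);h=cv2.cvtColor(a,cv2.COLOR_RGB2HSV)
    m=cv2.inRange(h,(60,90,25),(90,255,255)); n,l,s,_=cv2.connectedComponentsWithStats(m)
    i=1+np.argmax(s[1:,4]); pts=np.array([at(c,r,k,18,P)[:2] for r,k in np.argwhere(l==i)],np.float32)
    print("pad",s[i],cv2.minAreaRect(pts)); return a,P
E
python3 - <<'E'
from h import *
a,P=pad(); c="wrist"
for q in pinpoint(c,"ink_pad")[:1]: print(q["p"],at(c,*q["position"],0,P))
for k,z in dict(rail=52).items():
    for o in outline_of(c,k)[:1]:
        pts=np.array([at(c,r,cc,z,P)[:2] for r,cc in np.argwhere(o["region"])],np.float32)
        print(k,o["p"],cv2.minAreaRect(pts), o["box"])
cv2.imwrite("pics/e.png",a[:,:,::-1])
E
```

```text
pad [ 279  121   41   53 1150] ((489.6263122558594, 48.73704528808594), (43.710914611816406, 57.34400939941406), 89.47911834716797)
0.84 [499.2  55.7   0. ]
rail 0.61 ((603.3441772460938, 31.49065399169922), (16.8911190032959, 313.7856750488281), 5.333855152130127) [331.6, 28.1, 337.2, 20.8]
```

View pics/e.png

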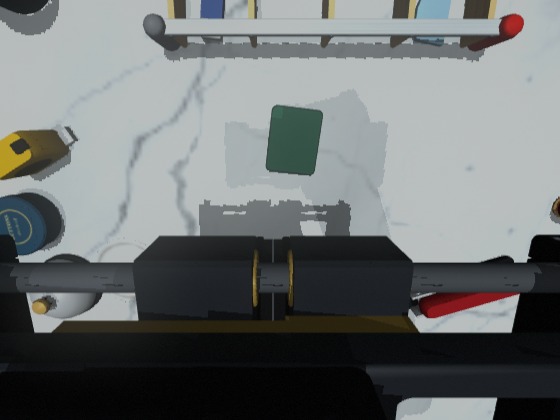

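```bash
python3 - <<'E'
from h import *
P=camera_params("wrist")
a=cv2.imread("pics/e.png").astype(int); m=((a[:,:,1]-a[:,:,2]>15)&(a[:,:,1]<130)).astype(np.uint8); m[200:]=0;m[:90]=0
print(a[140,295],a[110,280])
n,l,s,_=cv2.connectedComponentsWithStats(m); i=1+np.argmax(s[1:,4]);print(s[i])
pts=np.array([at("wrist",r,k,18,P)[:2] for r,k in np.argwhere(l==i)],np.float32)
b=cv2.minAreaRect(pts);print(b,cv2.boxPoints(b))
for r,k in((104,272),(110,322),(175,315),(170,266)):print(at("wrist",r,k,18,P))
E
sed -i 's/(60,90,25),(90,255,255)/(60,40,15),(95,255,140)/' h.py
```

```text
[71 83 52] [ 85 100  63]
[ 267  106   56   69 3174]
((495.1278381347656, 53.853111267089844), (55.490814208984375, 71.15193176269531), 88.62202453613281) [[458.89496   26.971254]
 [530.0263    25.260202]
 [531.3607    80.73497 ]
 [460.22937   82.44602 ]]
[531.8  81.6  18. ]
[530.6  26.5  18. ]
[458.9  25.1  18. ]
[459.4  81.7  18. ]
```

Request:
carry_out([
  {"dx":-0.01,"dy":-0.016,"dz":-0.03,"rx":0,"ry":0,"rz":-0.06},
  {"dx":-0.01,"dy":-0.016,"dz":-0.06,"rx":0,"ry":0,"rz":-0.112},
  {"dx":-0.01,"dy":-0.016,"dz":-0.1,"rx":0,"ry":0,"rz":-0.112},
  {"dx":-0.01,"dy":-0.016,"dz":-0.14,"rx":0,"ry":0,"rz":-0.112},
  {"dx":-0.01,"dy":-0.016,"dz":-0.17,"rx":0,"ry":0,"rz":-0.112},
  {"dx":-0.01,"dy":-0.016,"dz":-0.19,"rx":0,"ry":0,"rz":-0.112},
  {"dx":-0.01,"dy":-0.016,"dz":-0.19,"rx":0,"ry":0,"rz":-0.112},
  {"dx":-0.01,"dy":-0.016,"dz":-0.19,"rx":0,"ry":0,"rz":-0.112},
  {"dx":-0.01,"dy":-0.016,"dz":-0.19,"rx":0,"ry":0,"rz":-0.112},
], claw=182)

```text
time_s: 11.8
ee_pos: [431.0, 55.9, 31.5]
orientation: [-3.141, 0.03, -0.003]
wrist_force: [0.7, 0.7, -0.1]
grip_width: 0.287
finger_force: 0.0
```

Request:
carry_out([
  {"dx":0,"dy":-0.001,"dz":-0.01,"rx":0,"ry":0,"rz":0},
  {"dx":0,"dy":-0.001,"dz":-0.023,"rx":0,"ry":0,"rz":0},
  {"dx":0,"dy":-0.001,"dz":-0.023,"rx":0,"ry":0,"rz":0},
  {"dx":0,"dy":-0.001,"dz":-0.023,"rx":0,"ry":0,"rz":0},
])

```text
time_s: 12.2
ee_pos: [429.8, 54.6, 7.8]
orientation: [3.141, -0.03, 0.0]
wrist_force: [-0.5, -0.1, 1.0]
grip_width: 0.286
finger_force: 0.0
```

Request:
carry_out([
  {"dx":0.004,"dy":0,"dz":0,"rx":0,"ry":0,"rz":0},
  {"dx":0.008,"dy":0,"dz":0,"rx":0,"ry":0,"rz":0},
  {"dx":0.012,"dy":0,"dz":0,"rx":0,"ry":0,"rz":0},
  {"dx":0.016,"dy":0,"dz":0,"rx":0,"ry":0,"rz":0},
  {"dx":0.02,"dy":0,"dz":0,"rx":0,"ry":0,"rz":0},
  {"dx":0.02,"dy":0,"dz":0,"rx":0,"ry":0,"rz":0},
])

```text
time_s: 12.8
ee_pos: [450.4, 54.7, 7.6]
orientation: [-3.141, 0.031, -0.001]
wrist_force: [-0.7, -0.7, 0.5]
grip_width: 0.289
finger_force: 0.0
```

Run:
```python
from h import *
a,P=pad(); print(read_state()["ee_pos"],read_state()["wrist_force"])
cv2.imwrite("pics/f.png",a[:,:,::-1])
```

```text
pad [  213    91   123   171 17758] ((492.49530029296875, 53.79639434814453), (56.353294372558594, 82.6803207397461), 88.93913269042969)
[450.0521962   54.66781524   7.56039283] [-0.18957875 -0.05847641  0.12896036]
```

View pics/f.png

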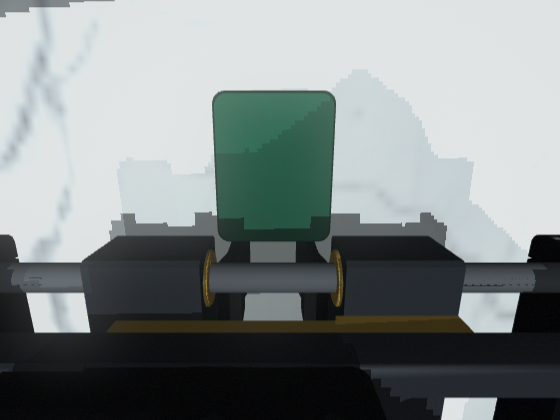

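Request:
carry_out([
  {"dx":0.005,"dy":0,"dz":0,"rx":0,"ry":0,"rz":0.005},
  {"dx":0.01,"dy":0.0005,"dz":0,"rx":0,"ry":0,"rz":0.017},
  {"dx":0.015,"dy":0.001,"dz":0,"rx":0,"ry":0,"rz":0.03},
  {"dx":0.02,"dy":0.0017,"dz":0,"rx":0,"ry":0,"rz":0.042},
  {"dx":0.025,"dy":0.0023,"dz":0,"rx":0,"ry":0,"rz":0.055},
  {"dx":0.03,"dy":0.003,"dz":0,"rx":0,"ry":0,"rz":0.067},
  {"dx":0.035,"dy":0.0037,"dz":0,"rx":0,"ry":0,"rz":0.08},
  {"dx":0.04,"dy":0.0045,"dz":0,"rx":0,"ry":0,"rz":0.093},
  {"dx":0.045,"dy":0.0052,"dz":0,"rx":0,"ry":0,"rz":0.105},
  {"dx":0.05,"dy":0.006,"dz":0,"rx":0,"ry":0,"rz":0.112},
])

```text
time_s: 13.85
ee_pos: [500.1, 60.7, 7.5]
orientation: [3.138, 0.147, -0.0]
wrist_force: [0.4, 0.4, 0.7]
grip_width: 0.284
finger_force: 0.5
```

Run:
```python
from h import *
a,P=pad(); print(read_state()["ee_pos"],read_state()["wrist_force"],read_state()["orientation"])
for k,z in dict(rail=52).items():
    for o in outline_of("wrist",k)[:1]:
        pts=np.array([at("wrist",r,cc,z,P)[:2] for r,cc in np.argwhere(o["region"])],np.float32)
        print(k,o["p"],cv2.minAreaRect(pts), o["box"])
cv2.imwrite("pics/g.png",a[:,:,::-1])
```

```text
pad [  212    91   124   167 17834] ((543.1826171875, 64.76213836669922), (80.43439483642578, 56.3536376953125), 5.39343786239624)
[501.19535739  60.96215071   7.68779226] [ 0.41914803 -0.21597934 -0.31199147] [-3.13770216e+00 -1.46582626e-01 -2.10651613e-03]
rail 0.69 ((599.6685791015625, 68.19944763183594), (16.011693954467773, 189.7179412841797), 5.401572227478027) [278.3, 28.7, 555.8, 55.0]
```

View pics/g.png

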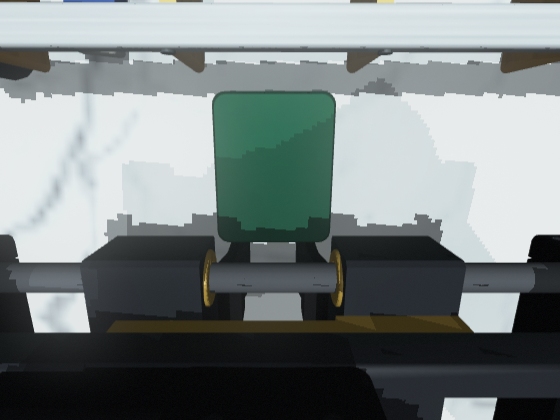

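Run:
```python
from h import *
P=camera_params("wrist")
for r,k in((72,204),(72,348),(50,172),(50,204),(50,383),(50,348)):
    print(r,k,at("wrist",r,k,0,P),at("wrist",r,k,44,P))
u=np.array([np.cos(.094),np.sin(.094)]);n=np.array([-u[1],u[0]])
for r,k in((72,204),(72,348)): print((at("wrist",r,k,0,P)[:2]-[543.2,64.8])@n)
```

```text
72 204 [591.4 104.1   0. ] [585.4  94.7  44. ]
72 348 [598.1  32.9   0. ] [590.4  41.8  44. ]
50 172 [599.9 120.1   0. ] [591.7 106.6  44. ]
50 204 [601.4 104.5   0. ] [592.8  95.   44. ]
50 383 [609.6  17.4   0. ] [598.9  30.3  44. ]
50 348 [608.   34.4   0. ] [597.7  43.   44. ]
34.60236982089836
-36.912173057293636
```

Request:
carry_out([
  {"dx":0.005,"dy":0.0004,"dz":0,"rx":0,"ry":0,"rz":0},
  {"dx":0.01,"dy":0.0008,"dz":0,"rx":0,"ry":0,"rz":0},
  {"dx":0.015,"dy":0.0012,"dz":0,"rx":0,"ry":0,"rz":0},
  {"dx":0.02,"dy":0.0015,"dz":0,"rx":0,"ry":0,"rz":0},
  {"dx":0.025,"dy":0.0019,"dz":0,"rx":0,"ry":0,"rz":0},
  {"dx":0.03,"dy":0.0023,"dz":0,"rx":0,"ry":0,"rz":0},
  {"dx":0.035,"dy":0.0027,"dz":0,"rx":0,"ry":0,"rz":0},
  {"dx":0.04,"dy":0.003,"dz":0,"rx":0,"ry":0,"rz":0},
  {"dx":0.045,"dy":0.0035,"dz":0,"rx":0,"ry":0,"rz":0},
  {"dx":0.05,"dy":0.004,"dz":0,"rx":0,"ry":0,"rz":0},
])

```text
time_s: 14.95
ee_pos: [550.1, 64.7, 7.6]
orientation: [3.138, 0.146, -0.0]
wrist_force: [-1.6, -0.5, 1.8]
grip_width: 0.282
finger_force: 0.6
```

Request:
carry_out([
  {"dx":0.004,"dy":0.0004,"dz":0,"rx":0,"ry":0,"rz":0},
  {"dx":0.008,"dy":0.0007,"dz":0,"rx":0,"ry":0,"rz":0},
  {"dx":0.012,"dy":0.0011,"dz":0,"rx":0,"ry":0,"rz":0},
  {"dx":0.015,"dy":0.0014,"dz":0,"rx":0,"ry":0,"rz":0},
  {"dx":0.015,"dy":0.0014,"dz":0,"rx":0,"ry":0,"rz":0},
])

```text
time_s: 15.45
ee_pos: [565.6, 66.2, 7.6]
orientation: [-3.138, -0.146, -0.002]
wrist_force: [-0.3, 0.5, 0.3]
grip_width: 0.288
finger_force: 0.0
```

Small steps until the force rises.

Request:
carry_out([
  {"dx":0.001,"dy":0.0001,"dz":0,"rx":0,"ry":0,"rz":0},
  {"dx":0.002,"dy":0.0002,"dz":0,"rx":0,"ry":0,"rz":0},
  {"dx":0.003,"dy":0.0003,"dz":0,"rx":0,"ry":0,"rz":0},
  {"dx":0.003,"dy":0.0003,"dz":0,"rx":0,"ry":0,"rz":0},
])

```text
time_s: 15.85
ee_pos: [567.8, 66.4, 7.6]
orientation: [3.138, 0.146, 0.0]
wrist_force: [-0.2, -0.6, 0.5]
grip_width: 0.285
finger_force: 0.2
```

Request:
carry_out([
  {"dx":0.001,"dy":0.0001,"dz":0,"rx":0,"ry":0,"rz":0},
  {"dx":0.002,"dy":0.0002,"dz":0,"rx":0,"ry":0,"rz":0},
  {"dx":0.002,"dy":0.0002,"dz":0,"rx":0,"ry":0,"rz":0},
])

```text
time_s: 16.15
ee_pos: [570.0, 66.6, 7.6]
orientation: [-3.138, -0.146, -0.001]
wrist_force: [-0.9, 0.3, 0.5]
grip_width: 0.291
finger_force: 0.2
```

Request:
carry_out([
  {"dx":0.001,"dy":0.0001,"dz":0,"rx":0,"ry":0,"rz":0},
  {"dx":0.002,"dy":0.0002,"dz":0,"rx":0,"ry":0,"rz":0},
  {"dx":0.002,"dy":0.0002,"dz":0,"rx":0,"ry":0,"rz":0},
])

```text
time_s: 16.45
ee_pos: [570.0, 66.6, 7.4]
orientation: [3.137, 0.146, -0.006]
wrist_force: [-5.2, -0.1, 4.1]
grip_width: 0.282
finger_force: 2.6
```

Request:
carry_out([
  {"dx":0.001,"dy":0.0001,"dz":0,"rx":0,"ry":0,"rz":0},
  {"dx":0.001,"dy":0.0001,"dz":0,"rx":0,"ry":0,"rz":0},
  {"dx":0.001,"dy":0.0001,"dz":0,"rx":0,"ry":0,"rz":0},
])

```text
time_s: 16.75
ee_pos: [570.0, 66.6, 7.3]
orientation: [3.137, 0.146, -0.009]
wrist_force: [-7.7, -1.1, 6.0]
grip_width: 0.289
finger_force: 3.6
```

Request:
carry_out([
  {"dx":-0.01,"dy":-0.001,"dz":0,"rx":0,"ry":0,"rz":0},
  {"dx":-0.04,"dy":-0.004,"dz":0,"rx":0,"ry":0,"rz":0},
  {"dx":-0.07,"dy":-0.006,"dz":0.02,"rx":0,"ry":0,"rz":0},
  {"dx":-0.08,"dy":-0.007,"dz":0.06,"rx":0,"ry":0,"rz":0},
  {"dx":-0.08,"dy":-0.007,"dz":0.1,"rx":0,"ry":0,"rz":0},
  {"dx":-0.08,"dy":-0.007,"dz":0.14,"rx":0,"ry":0,"rz":0},
  {"dx":-0.08,"dy":-0.007,"dz":0.18,"rx":0,"ry":0,"rz":0},
  {"dx":-0.08,"dy":-0.007,"dz":0.2,"rx":0,"ry":0,"rz":0},
  {"dx":-0.08,"dy":-0.007,"dz":0.2,"rx":0,"ry":0,"rz":0},
])

```text
time_s: 17.65
ee_pos: [495.3, 60.3, 211.0]
orientation: [3.138, 0.145, 0.014]
wrist_force: [0.3, -0.3, 0.6]
grip_width: 0.286
finger_force: 0.0
```

Run:
```python
from h import *
a,P=pad(); cv2.imwrite("pics/i.png",a[:,:,::-1])
```

```text
pad [ 246   37   56   43 2330] ((632.4415283203125, 72.74994659423828), (40.022865295410156, 56.64796829223633), 5.373295783996582)
```

View pics/i.png

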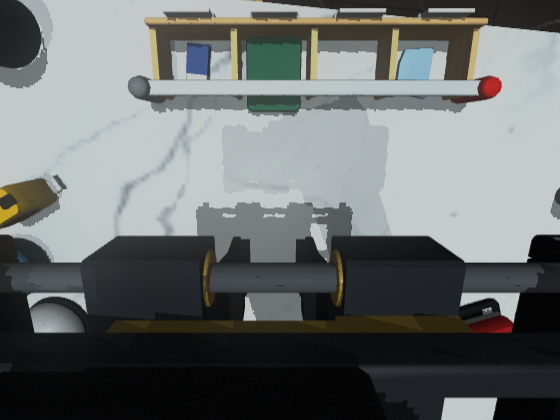

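```bash
python3 -c "
from bench import *
print(hand_in())"
```

```text
the job is handed in; nothing more can be done
None
```

I ran the closed fingertip along the rail over gaps one, two and three from the red post, then pushed the green pad into the third gap until it stopped against the back board. Nothing else appears to have moved, and the job is handed in, at about 18 s on the robot's clock.

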